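Fit the wheel stack on the leaning edge grinder and set its speed

TASK

Make the paver edge grinder ready: fit its bare leaning arbor with the spacer sleeve first, then the grinding wheel with its boss facing outwards, then the ribbed cap mouth-down, each pushed fully home. After that turn the blank speed selector anticlockwise (seen from above) to its end stop, then exactly two clicks clockwise, and let go. Leave the two pavers and the wrench where they lie.

Things in the scene. Friction and masses are not known exactly. Their poses are not given: they have to be found in the camera images.
- grinder: Fixed machine: grey base plate 190 x 150 x 16 mm with a green ribbed motor (90 mm diameter) in a cradle, its arbor leaning 30 degrees from vertical towards the body's own -x (roughly towards the robot). Origin on the table under the point where the arbor starts, z up. Its place and yaw change.
- arbor: Stepped steel arbor, 102 mm long. Origin at the centre of its seat face (72 mm wide, 135 mm above the table); its z runs up the leaning axis, its y is level. 38 mm diameter up to 50 mm along z, a cone to 26 mm at 58 mm with a small step, then 22 mm diameter, the last 6 mm pointed. The sleeve goes round the thick part down to the face; a wheel or cap put on before it stops at the step and blocks it.
- seat_sleeve (a point): Point on the arbor's axis, 30 mm up from the seat face: where the middle of the fully home sleeve lies. Axes as the arbor's.
- seat_wheel (a point): Point on the arbor's axis, 60 mm up from the seat face: where the underside of the fully home wheel lies.
- seat_cap (a point): Point on the arbor's axis, 88 mm up from the seat face: where the mouth face of the fully home cap lies, on the wheel's boss.
- arbor_tip (a point): End of the arbor, on its axis, 102 mm up from the seat face.
- sleeve: Loose plain aluminium tube, 60 mm outer diameter, 44 mm bore, 60 mm long, about 0.25 kg, standing upright on the table. Origin at the centre of its lower end, z along its axis (either end may go first).
- sleeve_mid (a point): Middle of the sleeve, on its axis, 30 mm from either end.
- wheel: Loose grinding wheel, about 0.4 kg, lying flat with its boss up: grey abrasive disc 120 mm diameter and 12 mm thick, and on it a round steel boss 48 mm diameter, 16 mm tall (28 mm in all), with a 27 mm bore right through. Origin at the centre of the disc's underside, z up through the boss.
- cap: Loose dark steel cap with a ribbed side, 56 mm outer diameter (about 59 mm over the ribs, which are look only), 40 mm tall, about 0.28 kg, standing mouth-down; closed at the top, with a 27 mm bore 18 mm deep in its underside. Origin at the centre of the mouth face (underside), z towards the closed top.
- selector_box: Fixed grey control box, 110 x 110 x 60 mm, with the speed selector on top. Origin at the centre of its underside. Its place and yaw change; it may stand left or right.
- selector (a joint): Blank black bar knob on the box, turning about the vertical. 0 at its anticlockwise end stop, growing clockwise seen from above, 1.35 rad at the other stop. Four sprung click positions 0.45 rad apart: 0, 0.45, 0.90, 1.35 (it settles into the nearest when let go; passing a click takes about 0.13 N m). The bar lies at an angle of 0.675 rad minus this value, counted anticlockwise from the box's own x axis.
- selector_grip (a point): On the knob's axis, 91 mm above the table, where to grip the bar. The bar is 64 mm long, 16 mm wide and 34 mm tall, its top 106 mm above the table, standing on a 62 mm wide disc whose top is 72 mm above the table; one end of it (the nose, pointing along -x of the bar) is a blunt point.
- paver_a: Bystander: oval concrete paver, 130 x 80 x 60 mm, origin at the centre of its underside.
- paver_b: Bystander: rounder concrete paver, 104 x 84 x 60 mm, origin at the centre of its underside.
- wrench: Bystander: steel wrench 180 mm long lying flat, origin at its underside.
Things that resemble listed ones, but are neither listed nor needed, are in the scene too. What is meant by the sleeve is not green, and is the larger of those in its own colour. Of the things that look like the wheel, take the one that is farthest to the robot's right at the start.

How it is judged (in metres and radians):
On the way, in this order (a step that is already met when the one before it is completed fails the run):
1. the sleeve is fully home on the arbor (distance between sleeve_mid and seat_sleeve below 0.007 m and angle between the z axis of sleeve and the z axis of arbor, either way round below 0.08 rad), for 0.2 s.
2. then the wheel is fully home on the sleeve, boss outwards (all of step 1 and distance between wheel and seat_wheel below 0.007 m and angle between the z axis of wheel and the z axis of arbor, either way round below 0.08 rad), for 0.2 s.
3. then the cap is fully home on the wheel's boss (all of step 2 and distance between cap and seat_cap below 0.007 m and angle between the z axis of cap and the z axis of arbor, either way round below 0.08 rad), for 0.2 s.
4. then the selector has been turned to its anticlockwise end stop (value of joint selector below 0.08 rad), for 0.1 s.
At the end, for the whole second after the job is handed in: The sleeve's middle, the wheel's underside and the cap's mouth each within 7 mm of their home points on the arbor and in line with it within 0.08 rad, all at rest (under 0.02 m/s); the selector at 0.90 rad within 0.12 (two clicks from the anticlockwise stop) (all of step 3 and value of joint selector between 0.78 and 1.02 rad and linear speed of each of sleeve, wheel, cap below 0.02 m/s); the robot touches nothing.
It fails at once if the oval paver is shifted by more than 30 mm (distance of paver_a from where it was at the start of the episode above 0.03 m).
It fails at once if the rounder paver is shifted by more than 30 mm (distance of paver_b from where it was at the start of the episode above 0.03 m).
It fails at once if the wrench is shifted by more than 30 mm (distance of wrench from where it was at the start of the episode above 0.03 m).
It also fails if it takes over 72 s, if anything falls off the work surface, if the arm or the gripper's body presses on something with over 40 N, if the wrist force passes 120 N, or if a joint passes its speed limit or range.

ROBOT

A 6-joint arm with a two-finger parallel gripper is mounted at the origin on the work surface. World frame = base frame: x ahead of the robot, y to its left, z up, the work surface at z = 0. Lengths are in mm, angles in rad, forces in N, time in s.
With the tool pointing down it reaches from about 350 to 875 mm from the base axis. Payload 4.2 kg.
Tool frame: the origin (TCP) lies at the very end of the fingers, on their centre line; the grasp point (between the pads) lies 19 mm behind it; z points along the fingers, y is the line along which they close (so a half turn about z gives the same grasp; the last joint's range is limited). The gripper opens to 85 mm and grips with 20 to 120 N. Pads are 22 mm wide; open, the fingers measure 114 mm over their backs; the gripper's body (76 mm by 85 mm) begins 54 mm behind the grasp point. The pads swing forward as they close: fully open they stand 13 mm farther back than shut.
Start: joints at [-0.984, 0.385, 0.008, 0, -1.194, -0.259], TCP at [201.241, -591.694, 231.312] pointing down, gripper open.
Joint ranges: [-3.14, 3.14], [-1.21, 2.06], [-1.07, 1.41], [-3.16, 2.05], [-2.99, -0.16], [-3.1, 3.1]. Speed limits (rad/s): [2.79, 2.79, 3.14, 3.14, 3.14, 3.14].

INTERFACE

Orientations are given as a unit quaternion [x, y, z, w].
In Python, from bench import arm gives the robot as it stands.
- The arm moves only by the tool servo_tool, never from a script. Its argument "rows" is a list that holds one entry, the list of rows, each a list of 7 numbers: the finger opening in mm, from 0 to 85.4, then the shift along the tool's x, y, z in mm, then the turn, a rotation vector about the tool's x, y, z in rad. A call has 1 to 10 rows; each row is the pose to reach, as a shift and turn from the pose commanded when the call began, along the tool's axes at that moment; what a row does not reach only later rows make up. A row lasts 1/8 s, in which the tool goes at most 62.5 mm and 10.7 degrees, less where a joint would pass 70% of its speed; a pose out of reach is approached as far as the arm can. A call with a gripper value outside its range is refused whole. The fingers move at their own pace and stop on an object; the grip force is fixed at half the most. Time passes only in rows, so rows that repeat a pose let the fingers close. It gives the time, the measured TCP pose, the force, the opening and the grip force at its end, in the units of the state.
- arm.read_state(): the state, without advancing time (a new reading comes with each control period).
- arm.get_image(name): name is "side" or "top" or "wrist"; returns the picture (480x640x3 uint8, red, green, blue); there is no depth.
- arm.camera_params(name): a dict with "intrinsics" (3x3 intrinsics, pixels), "R" (3x3) and "t" (3): a world point X has camera coordinates R X + t. Camera axes: x right, y down, z forward; pixel columns grow to the right and rows downward; lengths in mm; the calibration is good to about 2 mm. A picture is of the moment at which its call begins: read the wrist's pose just before it. camera_params takes no time and is no camera call; for the wrist camera it gives the pose at the moment of the call.
- arm.job_done(): hands the job in; it is judged then, once.
The state is a dict: "clock": time; "joints": joint angles; "joint_vel": joint speeds; "joint_efforts": joint torques, N m; "position": TCP position; "ee_rot": TCP orientation; "contact_force": force on the tool from outside, world axes, zero at the start; "wrist_torque": the same for the moment, N m; "gripper_width": finger opening in mm; "grasp_force": force on a finger pad.
Only numpy, scipy, OpenCV 4.12 (cv2) and the standard library are available. Lean on these libraries where they do the work, as an engineer would, in place of code of your own. Each camera call takes 0.05 s, during which the arm holds its last target. There are 200 camera calls.

## Working session

There is one attempt and no reset: what is moved stays moved. The work goes in short steps, Python scripts to look and compute and a tool call to move; the robot and the scene stay as the last step left them, time stands still between calls to the robot, and variables do not carry over. Pictures are saved under pics/ and viewed, at most 10 in all, crops included, and the job is handed in when it is done.

Besides the shell and the picture viewer there is one more tool, called after "Call:" as name(argument=value, ...), one argument or row to a line, values as JSON. servo_tool: Moves the arm, as the interface text tells. Its arguments: {"type":"object","properties":{"rows":{"type":"array"}},"required":["rows"]}

```bash
ls; mkdir -p pics
python3 - <<'E'
from bench import arm
import cv2
for n in("side","top"):
    cv2.imwrite(f"pics/{n}0.png",cv2.cvtColor(arm.get_image(n),cv2.COLOR_RGB2BGR))
    p=arm.camera_params(n);print(n,p)
print(arm.read_state())
E
```

```text
pics
side {'intrinsics': array([[437.14459296,   0.        , 320.10297848],
       [  0.        , 437.14459296, 247.2811467 ],
       [  0.        ,   0.        ,   1.        ]]), 'R': array([[-0.9900414 , -0.14040267, -0.01025276],
       [-0.08879255,  0.67931055, -0.72845938],
       [ 0.10924245, -0.72029457, -0.68501228]]), 't': array([ 592.01602177,  166.34090579, 1088.82035122])}
top {'intrinsics': array([[478.01386547,   0.        , 319.92199952],
       [  0.        , 478.01386547, 239.74938802],
       [  0.        ,   0.        ,   1.        ]]), 'R': array([[ 0.01530641, -0.99977168, -0.0149095 ],
       [-0.9880701 , -0.01283859, -0.15346875],
       [ 0.15324229,  0.01708069, -0.98804102]]), 't': array([   3.4353974 ,  600.29262879, 1272.92512355])}
{'clock': 0.1, 'joints': array([-9.84409532e-01,  3.85483092e-01,  6.80758133e-03, -4.15593274e-04,
       -1.19401399e+00, -2.58554095e-01]), 'joint_vel': array([ 0.00070194,  0.00020699,  0.00227483,  0.00213333, -0.00115129,
       -0.00069043]), 'joint_efforts': array([-2.98817140e-04, -3.93320775e+01,  1.88929725e+01,  4.19791505e+00,
       -2.57964399e-03,  1.58773464e-06]), 'position': array([ 201.07135673, -591.24142969,  230.34943266]), 'ee_rot': array([-1.63107615e-01,  9.86607811e-01,  9.42554862e-04, -2.11948399e-04]), 'contact_force': array([0.11985457, 0.48141165, 0.35686869]), 'wrist_torque': array([ 0.04245698, -0.03459786,  0.01904932]), 'grasp_force': 0.0, 'gripper_width': 85.2044804896515}
```

View pics/top0.png

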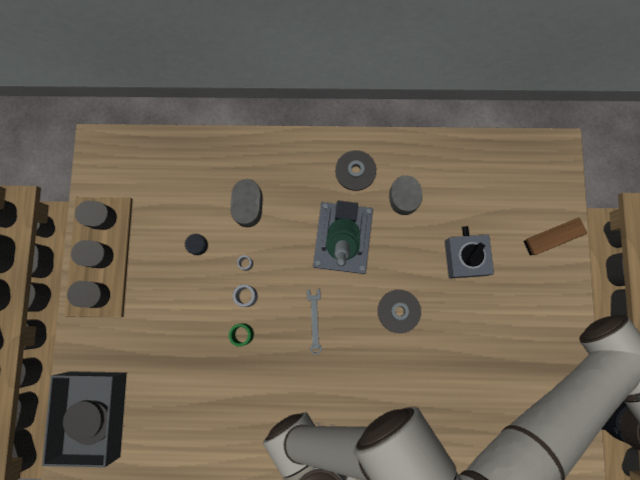

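View pics/side0.png

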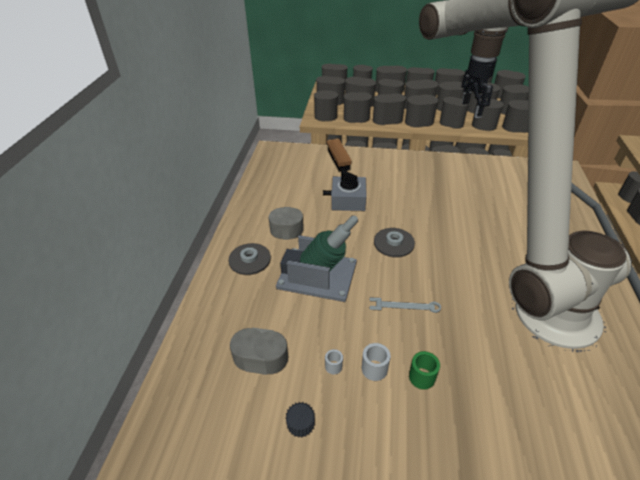

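Top view: the sleeve candidates are small silver (245,262), larger silver (245,295) and green (241,334). The larger silver one fits, being not green and the larger of its colour. The wheel candidates are (356,170) and (400,311); (400,311) is farther to the robot's right (image right is −y). The cap is at (196,244), the arbor tip at about (341,260) and the knob at (473,254). I'll confirm these in an enlarged crop.

```bash
cat > h.py <<'E'
import numpy as np, cv2
from bench import arm
from scipy.spatial.transform import Rotation as Rn
def proj(p,X):
    c=np.asarray(X,float)@p["R"].T+p["t"]; u=c@p["intrinsics"].T; return u[...,:2]/u[...,2:]
def ray(p,uv):
    d=p["R"].T@np.linalg.solve(p["intrinsics"],[*uv,1]); return -p["R"].T@p["t"],d/np.linalg.norm(d)
def onz(p,uv,z):
    o,d=ray(p,uv); return o+d*(z-o[2])/d[2]
def tri(*pu):
    A=0;b=0
    for p,uv in pu:
        o,d=ray(p,uv);M=np.eye(3)-np.outer(d,d);A=A+M;b=b+M@o
    return np.linalg.solve(A,b)
def save(n,im): cv2.imwrite(f"pics/{n}.png",cv2.cvtColor(im,cv2.COLOR_RGB2BGR))
E
python3 - <<'E'
from h import *
t=cv2.imread("pics/top0.png");s=cv2.imread("pics/side0.png")
def tile(im,u,v,k,w=266,h=300):
    a=cv2.getRectSubPix(im,(int(w/k),int(h/k)),(u,v));a=cv2.resize(a,(w,h),interpolation=cv2.INTER_CUBIC)
    x0=u-(int(w/k)-1)/2;y0=v-(int(h/k)-1)/2
    for q in range(int(x0/10)*10+10,int(x0+w/k),10):
        X=int((q-x0)*k+k/2);cv2.line(a,(X,0),(X,6),(0,255,255),1);cv2.putText(a,str(q),(X-10,16),0,.33,(0,255,255),1)
    for q in range(int(y0/10)*10+10,int(y0+h/k),10):
        Y=int((q-y0)*k+k/2);cv2.line(a,(0,Y),(6,Y),(0,255,255),1);cv2.putText(a,str(q),(8,Y+4),0,.33,(0,255,255),1)
    cv2.rectangle(a,(0,0),(w-1,h-1),(255,255,255),1)
    return a
m=np.vstack([np.hstack([tile(t,243,280,4.),tile(t,400,311,5.),tile(t,196,244,7)]),np.hstack([tile(t,343,237,4),tile(t,470,254,4.5),tile(s,322,258,3)])])
cv2.imwrite("pics/crop1.png",m);print(m.shape)
E
```

```text
(600, 798, 3)
```

View pics/crop1.png

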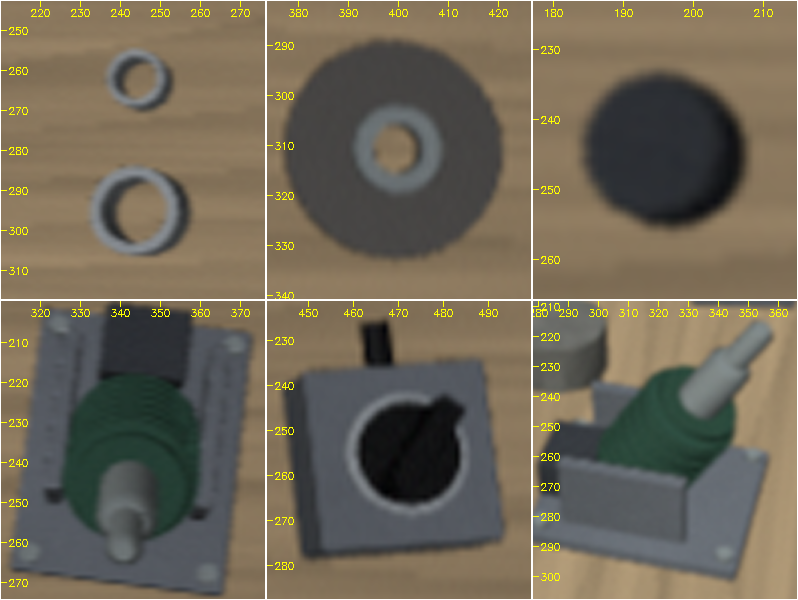

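The crop confirms the larger silver ring: top-rim centre (244.1,295), and the small ring beside it is clearly smaller. The wheel boss is at (400.1,310.5), the cap top at about (196,244), the dial ring centre at (472,255) and the arbor tip at (340.8,262) top / (356,218) side. The plate screws are at (324.8,205.8), (368.5,210), (317.5,262.3) and (361.5,267.3).

```bash
cat >> h.py <<'E'
def down(yaw): # tool pointing down, tool y axis at angle yaw from world x
    z=np.array([0,0,-1.]);y=np.array([np.cos(yaw),np.sin(yaw),0]);return np.c_[np.cross(y,z),y,z]
def go(P,R,s=None):
    s=s or arm.read_state();R0=Rn.from_quat(s["ee_rot"]).as_matrix()
    sh=R0.T@(np.array(P)-s["position"]);rv=Rn.from_matrix(R0.T@R).as_rotvec()
    print("pos",s["position"].round(1),"shift",sh.round(1),"turn",rv.round(3));return sh,rv
E
python3 - <<'E'
from h import *
from scipy.optimize import least_squares
T=arm.camera_params("top");S=arm.camera_params("side")
print("cam",(-T["R"].T@T["t"]).round())
print("sleeve",onz(T,(244.1,295),60).round(1),"side rim check",proj(S,onz(T,(244.1,295),60)).round(1))
print("wheel",onz(T,(400.1,310.5),28).round(1),onz(T,(399.2,310.8),12).round(1))
w2=onz(T,(356,168),28);print("wheel2",w2.round())
print("cap",onz(T,(195.8,244.2),35).round(1))
print("knob",onz(T,(472.1,255.3),61).round(1))
sc=[onz(T,u,17) for u in [(324.8,205.8),(368.5,210),(317.5,262.3),(361.5,267.3)]];print("screws",np.round(sc,1))
a=sc[0]-sc[2];b=sc[1]-sc[3];c=sc[0]-sc[1];d=sc[2]-sc[3]
print("yaws",[np.arctan2(v[1],v[0]) for v in(a,b)],[np.arctan2(-v[0],v[1]) for v in(c,d)])
tip=tri((T,(340.8,262.3)),(S,(356,218)));print("tip",tip.round(1),proj(T,tip).round(1),proj(S,tip).round(1))
s=arm.read_state();print(s["position"])
W=arm.camera_params("wrist");print(W["intrinsics"][0,0],(Rn.from_quat(s["ee_rot"]).as_matrix().T@(-W["R"].T@W["t"]-s["position"])).round(1),(W["R"]@Rn.from_quat(s["ee_rot"]).as_matrix()).round(3))
def f(q):
    x,y,w=q;c,sn=np.cos(w),np.sin(w);t=[x-51*c,y-51*sn,223.3]
    return np.r_[proj(T,t)-(340.8,262.3),proj(S,t)-(356,218)]*2
E
```

```text
cam [ 398.  -11. 1350.]
sleeve [445.1 213.3  60. ] side rim check [376.1 353. ]
wheel [ 410.5 -209.6   28. ] [ 409.8 -209.5   12. ]
wheel2 [812. -88.  28.]
cap [584.9 358.4  35. ]
knob [ 560.7 -400.2   61. ]
screws [[ 702.9    0.    17. ]
 [ 692.2 -124.5   17. ]
 [ 540.7   18.2   17. ]
 [ 528.4 -104.9   17. ]]
yaws [np.float64(-0.11188148851197138), np.float64(-0.11889302612658133)] [np.float64(-0.08612116871336643), np.float64(-0.0999104303559711)]
tip [518.1 -41.3 221.2] [340.8 262.9] [355.4 217.9]
[ 201.07135673 -591.24142969  230.34943266]
345.64675013789673 [  83.1   -0.  -141.7] [[-0.     1.     0.001]
 [-0.946  0.    -0.324]
 [-0.324 -0.001  0.946]]
```

Run:
```python
from h import *
go((425,-200,260),down(np.pi/2));go((440,213,150),down(np.pi/2))
```

```text
pos [ 201.1 -591.2  230.3] shift [-337.9  298.4  -29.1] turn [ 0.002 -0.     0.328]
pos [ 201.1 -591.2  230.3] shift [-485.1  684.4   81.6] turn [ 0.002 -0.     0.328]
```

Call:
servo_tool(
  rows=[
    [[85, -50, 45, -4, 0, 0, 0.05], [85, -100, 88, -9, 0, 0, 0.1], [85, -150, 132, -13, 0, 0, 0.15], [85, -200, 177, -17, 0, 0, 0.2], [85, -250, 221, -22, 0, 0, 0.25], [85, -300, 265, -26, 0, 0, 0.3], [85, -338, 298, -29, 0, 0, 0.328], [85, -360, 355, -20, 0, 0, 0.328], [85, -380, 411, -10, 0, 0, 0.328], [85, -400, 465, 0, 0, 0, 0.328]],
  ],
)

```text
clock: 1.35
position: [429.7, -26.0, 231.9]
ee_rot: [0.0, 1.0, 0.0, 0.0]
contact_force: [0.5, 0.1, -0.8]
gripper_width: 84.9
grasp_force: 0.0
```

Run:
```python
from h import *
go((440,213,150),down(np.pi/2)); print(arm.read_state()["joints"].round(2))
```

```text
pos [429.7 -26.  231.9] shift [-10.2 239.   81.9] turn [ 0.  0. -0.]
[ 0.32  0.05 -0.44 -0.   -1.09 -1.89]
```

Call:
servo_tool(
  rows=[
    [[85, -3, 55, 10, 0, 0, 0], [85, -6, 110, 35, 0, 0, 0], [85, -8, 165, 60, 0, 0, 0], [85, -10, 210, 72, 0, 0, 0], [85, -11, 239, 82, 0, 0, 0], [85, -11, 239, 82, 0, 0, 0], [85, -11, 239, 82, 0, 0, 0]],
  ],
)

```text
clock: 2.22
position: [440.8, 210.5, 150.1]
ee_rot: [0.0, 1.0, -0.0, -0.0]
contact_force: [0.3, -0.5, -0.0]
gripper_width: 84.9
grasp_force: 0.0
```

Run:
```python
from h import *
s=arm.read_state();W=arm.camera_params("wrist");im=arm.get_image("wrist").copy()
print(s["position"].round(1),s["joints"].round(2))
# predicted rims
th=np.linspace(0,2*np.pi,60)
for r in(30,22):
    P=np.c_[445.1+r*np.cos(th),213.3+r*np.sin(th),0*th+60]
    for u in proj(W,P): cv2.circle(im,tuple(int(v) for v in u.round()),0,(255,0,0),-1)
save("w1",im);np.save("W1.npy",W,allow_pickle=True)
```

```text
[440.8 210.5 150.1] [ 0.78  0.23 -0.44 -0.   -0.9  -2.35]
```

View pics/w1.png

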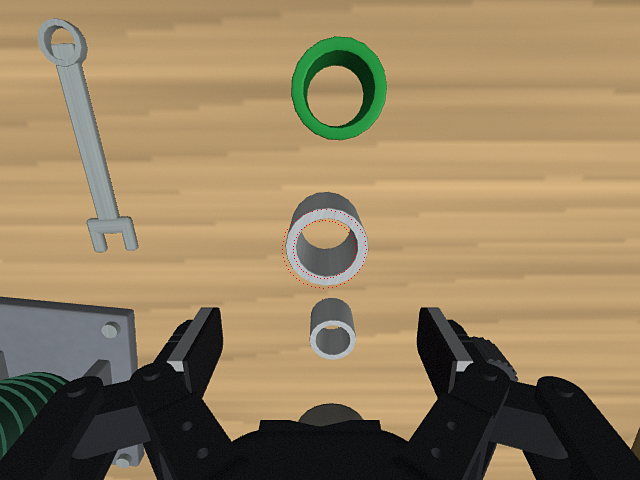

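The wrist view shows the sleeve rim centred at about (327,248), 2 px right of the prediction, so it lies at about (444.5,214.8). Nothing is in the fingers' way.

Run:
```python
from h import *
go((444.5,214.5,25),down(np.pi/2))
```

```text
pos [441.  210.2 150.4] shift [ -3.6   4.3 125.4] turn [-0.    -0.    -0.001]
```

Call:
servo_tool(
  rows=[
    [[85, -4, 4, 45, 0, 0, 0], [85, -4, 4, 90, 0, 0, 0], [85, -4, 4, 125, 0, 0, 0], [85, -4, 4, 125, 0, 0, 0], [40, -4, 4, 125, 0, 0, 0], [40, -4, 4, 125, 0, 0, 0], [40, -4, 4, 125, 0, 0, 0], [40, -4, 4, 125, 0, 0, 0], [40, -4, 4, 125, 0, 0, 0], [40, -4, 4, 125, 0, 0, 0]],
  ],
)

```text
clock: 3.52
position: [446.4, 215.7, 27.6]
ee_rot: [-0.0, 1.0, 0.001, 0.002]
contact_force: [0.7, -1.5, 7.4]
gripper_width: 57.7
grasp_force: 64.8
```

```bash
cat >> h.py <<'E'
# arbor model
tip0=np.array([518.,-41.3]);yaw0=-0.105
def arbor(d=0,tip=tip0,yaw=yaw0):
    ax=np.array([-.5*np.cos(yaw),-.5*np.sin(yaw),np.sqrt(.75)])
    seat=np.array([*(tip+51*np.array([np.cos(yaw),np.sin(yaw)])),135.])
    y=np.array([-np.sin(yaw),np.cos(yaw),0]);z=-ax
    return seat+d*ax,np.c_[np.cross(y,z),y,z]
E
python3 - <<'E'
from h import *
print(arbor(0),arbor(102)[0])
P,R=arbor(175); go(P,R)
E
```

```text
(array([568.7191207 , -46.64516561, 135.        ]), array([[-0.86125582,  0.10480717,  0.49724628],
       [ 0.09076567,  0.99449256, -0.05240358],
       [-0.5       ,  0.        , -0.8660254 ]])) [518.         -41.3        223.33459119]
pos [446.4 215.7  27.6] shift [ -36.1 -252.6 -259.5] turn [ 0.03  -0.52   0.102]
```

Call:
servo_tool(
  rows=[
    [[40, 0, 0, -50, 0, 0, 0], [40, 0, 0, -110, 0, 0, 0], [40, -6, -40, -150, 0, -0.1, 0.02], [40, -12, -85, -185, 0.01, -0.2, 0.04], [40, -18, -130, -215, 0.015, -0.3, 0.06], [40, -24, -170, -240, 0.02, -0.4, 0.08], [40, -30, -210, -255, 0.03, -0.5, 0.1], [40, -36, -253, -260, 0.03, -0.52, 0.102], [40, -36, -253, -260, 0.03, -0.52, 0.102], [40, -36, -253, -260, 0.03, -0.52, 0.102]],
  ],
)

```text
clock: 4.78
position: [480.5, -38.3, 285.4]
ee_rot: [0.051, 0.965, -0.015, 0.257]
contact_force: [-1.0, -0.1, -2.3]
gripper_width: 57.9
grasp_force: 66.5
```

Run:
```python
from h import *
for i in range(4): arm.get_image("wrist")
s=arm.read_state();print(s["gripper_width"],s["grasp_force"])
W=arm.camera_params("wrist");im=arm.get_image("wrist").copy()
S=arm.camera_params("side");T=arm.camera_params("top");si=arm.get_image("side").copy();ti=arm.get_image("top").copy()
for p,i in((W,im),(S,si),(T,ti)):
    for d in(0,50,58,102):
        u=proj(p,arbor(d)[0]);print(d,u.round(1))
        cv2.circle(i,tuple(int(v) for v in u.round()),1,(255,0,0),-1)
a=cv2.resize(si[150:300,270:420],(400,400),interpolation=2);b=cv2.resize(ti[190:290,290:390],(400,400),interpolation=2)
c=cv2.resize(im,(0,0),fx=.4,fy=.4)
m=np.zeros((600,800,3),np.uint8);m[:400,:400]=a;m[:400,400:]=b;m[400:592,:256]=c
save("ins1",m)
go(*arbor(60))
```

```text
57.82942271645212 66.48306185379624
0 [319.6 216.7]
50 [319.5 232.7]
58 [319.5 235.8]
102 [319.3 256.4]
0 [333.8 241.6]
50 [344. 230.]
58 [345.7 228.1]
102 [355.5 217.2]
0 [342.1 246.9]
50 [341.5 254.4]
58 [341.4 255.7]
102 [340.8 262.9]
pos [481.1 -37.4 285. ] shift [ -1.7   0.2 113.9] turn [-0.002 -0.003  0.002]
```

View pics/ins1.png

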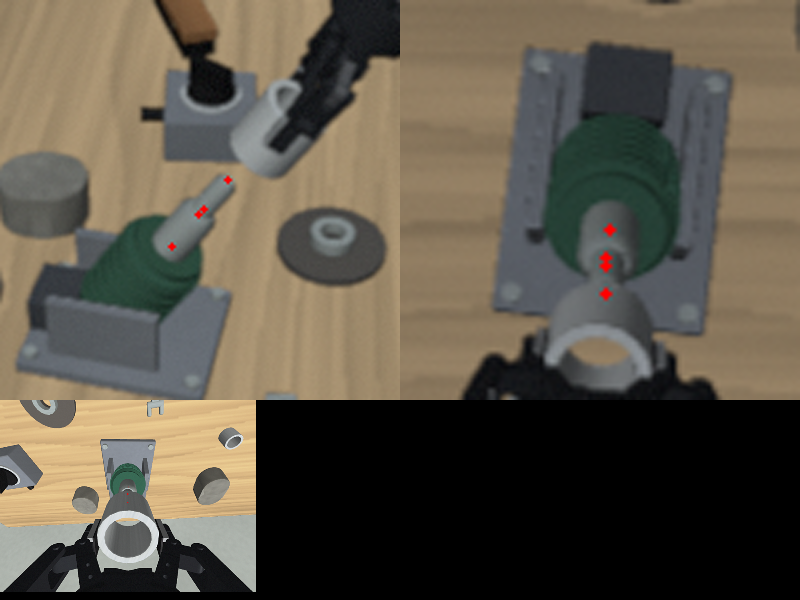

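The markers lie on the arbor in both views and the sleeve is in line with it. Inserting.

Call:
servo_tool(
  rows=[
    [[40, -2, 0, 30, 0, 0, 0], [40, -2, 0, 50, 0, 0, 0], [40, -2, 0, 65, 0, 0, 0], [40, -2, 0, 80, 0, 0, 0], [40, -2, 0, 92, 0, 0, 0], [40, -2, 0, 104, 0, 0, 0], [40, -2, 0, 114, 0, 0, 0], [40, -2, 0, 122, 0, 0, 0], [40, -2, 0, 130, 0, 0, 0], [40, -2, 0, 137, 0, 0, 0]],
  ],
)

```text
clock: 6.38
position: [550.5, -45.6, 178.3]
ee_rot: [0.05, 0.968, -0.014, 0.247]
contact_force: [-8.5, 2.8, -2.7]
gripper_width: 57.9
grasp_force: 67.1
```

Run:
```python
from h import *
go(*arbor(27.6));print(arm.read_state()["contact_force"])
```

```text
pos [550.5 -45.6 178.3] shift [ 5.4  0.9 19.2] turn [-0.002 -0.025  0.002]
[-8.54404684  2.83410765 -2.73806896]
```

Call:
servo_tool(
  rows=[
    [[40, 0, 0, 0, 0, 0, 0], [40, 0, 0, 0, 0, 0, 0]],
  ],
)

```text
clock: 6.62
position: [550.5, -45.6, 178.1]
ee_rot: [0.05, 0.968, -0.014, 0.246]
contact_force: [-2.7, 2.1, -8.7]
gripper_width: 57.5
grasp_force: 66.4
```

Run:
```python
from h import *
go(*arbor(27.6));s=arm.read_state();print(s["contact_force"],s["wrist_torque"])
```

```text
pos [550.5 -45.6 178.1] shift [ 5.3  0.9 19. ] turn [-0.002 -0.025  0.002]
[-2.68363133  2.11940778 -8.67278061] [0.84217411 2.76843327 0.31585178]
```

Run:
```python
from h import *
s=arm.read_state();print(s["joints"].round(3),s["joint_efforts"].round(1))
im=arm.get_image("side");ti=arm.get_image("top");w=arm.get_image("wrist")
a=cv2.resize(im[110:260,270:470],(533,400),interpolation=2);b=cv2.resize(w,(0,0),fx=.4,fy=.4)
m=np.zeros((600,800,3),np.uint8);m[:400,:533]=a;m[400:592,:256]=b
m[:400,535:800]=cv2.resize(ti[170:290,300:379],(265,400))
save("chk1",m)
```

```text
[ 0.162  0.107 -0.884  0.932 -0.16  -2.73 ] [ -1.1 -25.   20.2   2.2   0.6   0. ]
```

View pics/chk1.png

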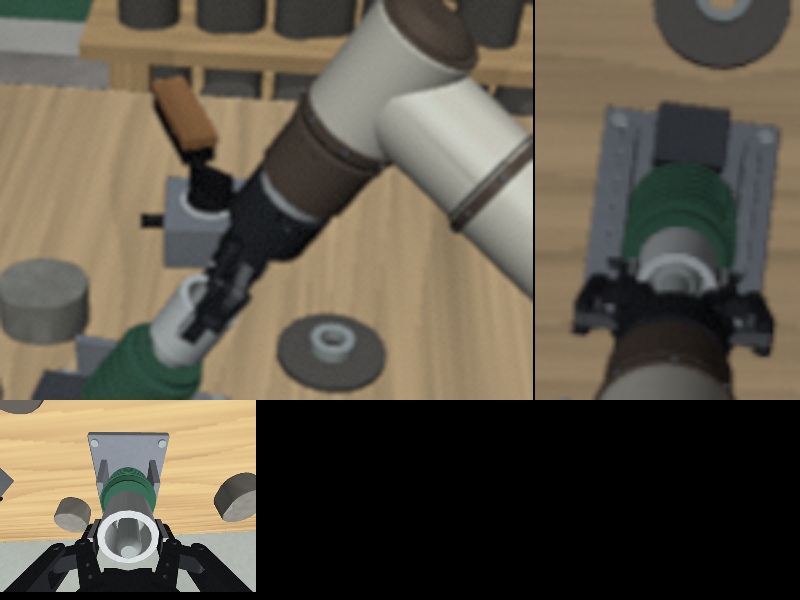

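The q5 joint limit (−0.16) stopped the push about 19 mm short of home, with the sleeve already on the thick part of the arbor. The arbor is steep, so I'll let go and the sleeve should slide home.

Call:
servo_tool(
  rows=[
    [[60, 0, 0, 0, 0, 0, 0], [70, 0, 0, 0, 0, 0, 0], [85, 0, 0, 0, 0, 0, 0], [85, 0, 0, 0, 0, 0, 0], [85, 0, 0, -40, 0, 0, 0], [85, 0, 0, -90, 0, 0, 0], [85, 0, 0, -140, 0, 0, 0]],
  ],
)

```text
clock: 7.65
position: [484.3, -37.6, 304.5]
ee_rot: [0.05, 0.967, -0.013, 0.248]
contact_force: [0.5, -0.1, 0.7]
gripper_width: 85.3
grasp_force: 0.0
```

Run:
```python
from h import *
s=arm.read_state();print(s["joints"].round(3),s["position"],s["contact_force"])
im=arm.get_image("side").copy();ti=arm.get_image("top").copy()
S=arm.camera_params("side");T=arm.camera_params("top")
th=np.linspace(0,2*np.pi,80)
for p,i in((S,im),(T,ti)):
    P,R=arbor(60)
    for u in proj(p,P+30*(np.cos(th)[:,None]*R[:,0]+np.sin(th)[:,None]*R[:,1])): i[int(round(u[1])),int(round(u[0]))]=(255,0,0)
m=np.zeros((400,800,3),np.uint8);m[:,:400]=cv2.resize(im[180:280,290:390],(400,400),interpolation=2);m[:,400:]=cv2.resize(ti[190:290,290:390],(400,400),interpolation=2)
save("chk2",m)
go((430,-120,220),down(np.pi/2))
```

```text
[ 0.382 -0.158 -0.667  0.384 -0.646 -2.316] [484.25345241 -37.56370949 304.46643803] [ 0.5450786  -0.09320427  0.67738736]
pos [485.9 -37.  309.6] shift [ 84.9 -88.6  54.6] turn [-0.023  0.514 -0.101]
```

View pics/chk2.png

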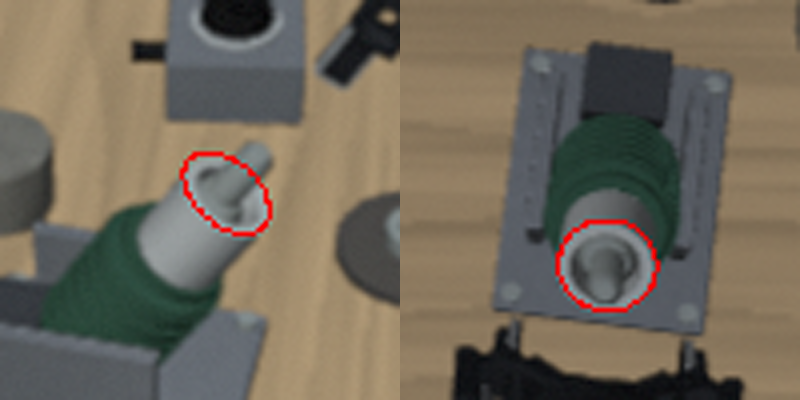

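The sleeve rim coincides with the predicted home ring in both views, so it is home. Next is the wheel.

Run:
```python
from h import *
go((410,-209.5,90),down(np.pi/2+yaw0));go((410,-209.5,13),down(np.pi/2+yaw0))
```

```text
pos [485.9 -37.  309.6] shift [ 158.  -180.1  162.3] turn [0.004 0.514 0.001]
pos [485.9 -37.  309.6] shift [ 195.9 -180.4  229.3] turn [0.004 0.514 0.001]
```

Call:
servo_tool(
  rows=[
    [[85, 25, -45, 10, 0, 0.1, 0], [85, 50, -85, 30, 0, 0.2, 0], [85, 80, -120, 65, 0, 0.3, 0], [85, 110, -150, 105, 0, 0.4, 0], [85, 135, -170, 140, 0, 0.5, 0], [85, 158, -180, 162, 0.004, 0.514, 0], [85, 158, -180, 162, 0.004, 0.514, 0], [85, 158, -180, 162, 0.004, 0.514, 0]],
  ],
)

```text
clock: 8.75
position: [406.5, -211.7, 85.8]
ee_rot: [0.053, 0.999, -0.003, -0.005]
contact_force: [1.2, -0.3, -0.0]
gripper_width: 85.1
grasp_force: 0.0
```

Run:
```python
from h import *
s=arm.read_state();W=arm.camera_params("wrist");im=arm.get_image("wrist")
go((410,-209.5,13),down(np.pi/2+yaw0),s);print(s["joints"].round(2))
im=im.copy();th=np.linspace(0,2*np.pi,90)
for r,z in((24,28),(60,12),(13.5,28)):
    for u in proj(W,np.c_[410+r*np.cos(th),-209.5+r*np.sin(th),0*th+z]): cv2.circle(im,tuple(int(v) for v in u.round()),0,(255,0,0),-1)
save("w2",im)
```

```text
pos [ 406.5 -211.7   85.8] shift [-4.   3.1 72.8] turn [-0.007 -0.01  -0.001]
[-0.12  0.28 -0.58  0.01 -0.72 -1.56]
```

View pics/w2.png

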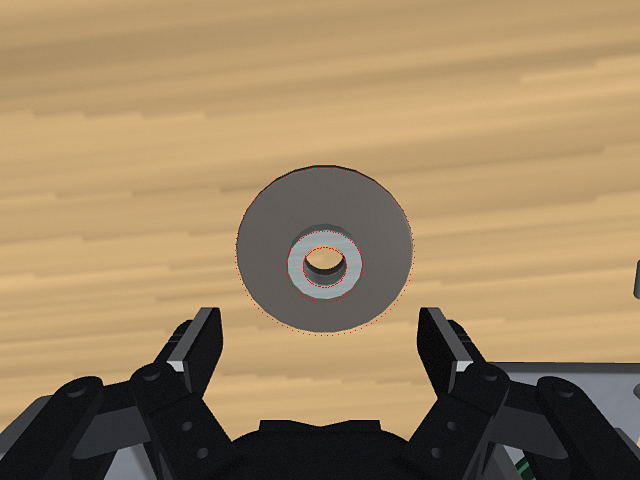

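The predicted outlines match the wheel to within a millimetre. I'll descend on the boss.

Call:
servo_tool(
  rows=[
    [[60, -4, 3, 30, -0.007, -0.01, 0], [60, -4, 3, 55, -0.007, -0.01, 0], [60, -4, 3, 66, -0.007, -0.01, 0], [60, -4, 3, 72, -0.007, -0.01, 0], [60, -4, 3, 72, -0.007, -0.01, 0]],
  ],
)

```text
clock: 9.43
position: [409.4, -209.4, 13.3]
ee_rot: [0.053, 0.999, 0.0, -0.001]
contact_force: [-0.5, -0.5, -0.0]
gripper_width: 59.9
grasp_force: 0.0
```

Call:
servo_tool(
  rows=[
    [[30, 0, 0, 0, 0, 0, 0], [30, 0, 0, 0, 0, 0, 0], [30, 0, 0, 0, 0, 0, 0], [30, 0, 0, 0, 0, 0, 0], [30, 0, 0, -12, 0, 0, 0], [30, 0, 0, -12, 0, 0, 0]],
  ],
)

```text
clock: 10.18
position: [409.3, -209.5, 25.6]
ee_rot: [0.053, 0.999, 0.0, -0.0]
contact_force: [-0.2, 0.2, -5.6]
gripper_width: 45.3
grasp_force: 62.8
```

Run:
```python
from h import *
go(*arbor(130))
for n in("side","top"): save("g_"+n,arm.get_image(n))
save("gw",arm.get_image("wrist"))
```

```text
pos [ 409.3 -209.5   25.6] shift [ -76.2  178.9 -221.9] turn [ 0.    -0.524 -0.001]
```

Call:
servo_tool(
  rows=[
    [[30, 0, 0, -55, 0, 0, 0], [30, 0, 0, -110, 0, -0.05, 0], [30, -5, 20, -165, 0, -0.15, 0], [30, -20, 55, -210, 0, -0.25, 0], [30, -40, 95, -240, 0, -0.35, 0], [30, -55, 130, -245, 0, -0.45, 0], [30, -65, 160, -240, 0, -0.524, 0], [30, -69, 179, -235, 0, -0.524, 0], [30, -69, 179, -235, 0, -0.524, 0], [30, -69, 179, -235, 0, -0.524, 0]],
  ],
)

```text
clock: 11.58
position: [496.2, -39.6, 258.8]
ee_rot: [0.052, 0.965, -0.014, 0.256]
contact_force: [-0.9, -0.8, -5.6]
gripper_width: 45.4
grasp_force: 64.7
```

Run:
```python
from h import *
for _ in range(2): arm.get_image("top")
im=arm.get_image("side").copy();ti=arm.get_image("top").copy();w=arm.get_image("wrist")
S=arm.camera_params("side");T=arm.camera_params("top")
s=arm.read_state();P0=s["position"];R=Rn.from_quat(s["ee_rot"]).as_matrix();th=np.linspace(0,2*np.pi,120)
for p,i in((S,im),(T,ti)):
    for r,d in((60,13),(60,1),(24,-15)):
        for u in proj(p,P0+d*R[:,2]+r*(np.cos(th)[:,None]*R[:,0]+np.sin(th)[:,None]*R[:,1])): i[int(round(u[1])),int(round(u[0]))]=(255,0,0)
m=np.zeros((600,800,3),np.uint8);m[:400,:400]=cv2.resize(im[150:270,300:420],(400,400),interpolation=2);m[:400,400:]=cv2.resize(ti[190:310,280:400],(400,400),interpolation=2)
m[400:592,:256]=cv2.resize(w,(256,192))
save("chk3",m)
go(*arbor(73));print(s["joints"].round(2),s["grasp_force"])
```

```text
pos [496.9 -39.5 259.8] shift [-0.2  0.5 71.2] turn [-0.    -0.002 -0.002]
[ 0.34 -0.1  -0.78  0.5  -0.47 -2.43] 64.74357191473246
```

View pics/chk3.png

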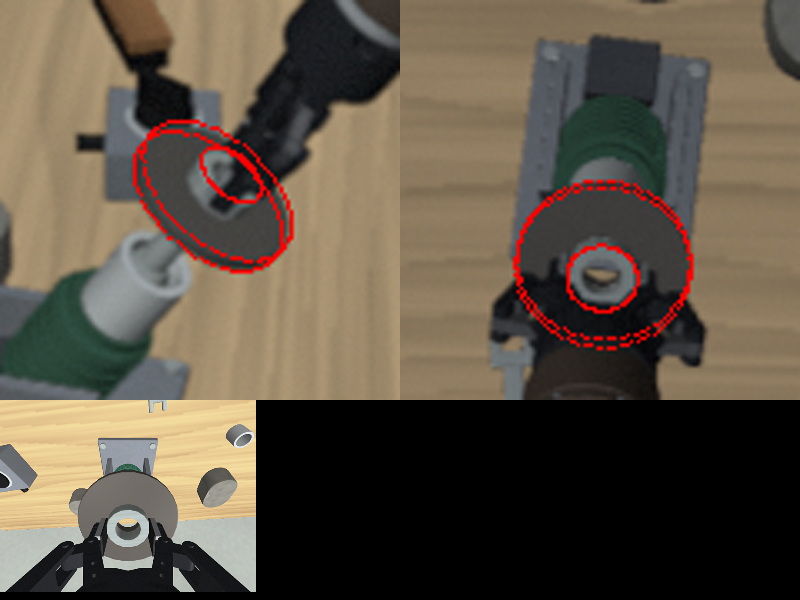

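The wheel sits as predicted in the grip, coaxial with the arbor. Inserting.

Call:
servo_tool(
  rows=[
    [[30, 0, 0.5, 20, 0, 0, 0], [30, 0, 0.5, 32, 0, 0, 0], [30, 0, 0.5, 42, 0, 0, 0], [30, 0, 0.5, 50, 0, 0, 0], [30, 0, 0.5, 57, 0, 0, 0], [30, 0, 0.5, 63, 0, 0, 0], [30, 0, 0.5, 68, 0, 0, 0], [30, 0, 0.5, 71, 0, 0, 0], [30, 0, 0.5, 71, 0, 0, 0]],
  ],
)

```text
clock: 12.95
position: [531.9, -42.5, 199.7]
ee_rot: [0.051, 0.964, -0.013, 0.259]
contact_force: [-11.7, 4.2, 6.3]
gripper_width: 45.2
grasp_force: 66.3
```

Run:
```python
from h import *
go(*arbor(73));s=arm.read_state();print(s["joints"].round(3),s["contact_force"],s["wrist_torque"])
```

```text
pos [531.9 -42.5 199.7] shift [ 0.3 -0.3  1.6] turn [ 0.     0.001 -0.001]
[ 0.202  0.04  -0.897  0.869 -0.199 -2.698] [-11.65662612   4.15920165   6.25204271] [0.69403116 3.22215661 0.21389067]
```

Call:
servo_tool(
  rows=[
    [[30, 0, 0, 2, 0, 0, 0], [30, 0, 0, 3, 0, 0, 0], [60, 0, 0, 2, 0, 0, 0], [70, 0, 0, 0, 0, 0, 0], [70, 0, 0, 0, 0, 0, 0], [70, 0, 0, -30, 0, 0, 0], [70, 0, 0, -75, 0, 0, 0], [70, 0, 0, -120, 0, 0, 0], [70, 0, 0, -120, 0, 0, 0]],
  ],
)

```text
clock: 14.08
position: [474.0, -34.6, 306.7]
ee_rot: [0.051, 0.964, -0.011, 0.262]
contact_force: [-0.4, -1.6, -0.2]
gripper_width: 70.1
grasp_force: 0.0
```

Run:
```python
from h import *
im=arm.get_image("side").copy();ti=arm.get_image("top").copy()
S=arm.camera_params("side");T=arm.camera_params("top")
th=np.linspace(0,2*np.pi,160)
for p,i in((S,im),(T,ti)):
    for r,d in((60,60),(60,72),(24,88)):
        P,R=arbor(d)
        for u in proj(p,P+r*(np.cos(th)[:,None]*R[:,0]+np.sin(th)[:,None]*R[:,1])): i[int(round(u[1])),int(round(u[0]))]=(255,0,0)
m=np.zeros((400,800,3),np.uint8);m[:,:400]=cv2.resize(im[170:270,290:390],(400,400),interpolation=2);m[:,400:]=cv2.resize(ti[190:290,290:390],(400,400),interpolation=2)
save("chk4",m)
go((430,200,320),down(np.pi/2+yaw0));go((584.5,358.4,110),down(np.pi/2+yaw0))
```

```text
pos [472.9 -35.7 302.4] shift [ 49.9 229.9 -48.7] turn [ 0.001  0.522 -0.001]
pos [472.9 -35.7 302.4] shift [ 36.2 403.4 201.8] turn [ 0.001  0.522 -0.001]
```

View pics/chk4.png

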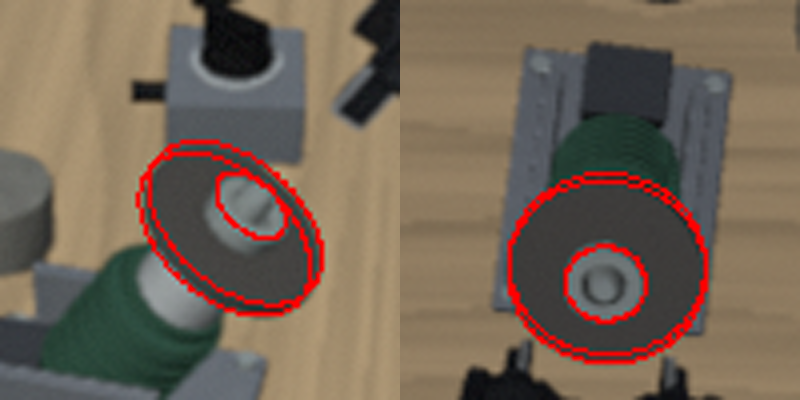

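The wheel is home with its boss outwards, since disc and boss outlines match the predicted rings. That was my tenth picture, so from here I measure by image code only. Next is the cap.

Call:
servo_tool(
  rows=[
    [[85, 10, 45, -20, 0, 0.05, 0], [85, 20, 95, -20, 0, 0.15, 0], [85, 25, 145, -10, 0, 0.25, 0], [85, 28, 200, 20, 0, 0.35, 0], [85, 30, 250, 60, 0, 0.45, 0], [85, 32, 300, 100, 0, 0.522, 0], [85, 34, 350, 140, 0, 0.522, 0], [85, 36, 390, 180, 0, 0.522, 0], [85, 36, 403, 202, 0, 0.522, 0], [85, 36, 403, 202, 0, 0.522, 0]],
  ],
)

```text
clock: 15.42
position: [583.8, 356.4, 103.4]
ee_rot: [0.053, 0.999, -0.003, -0.003]
contact_force: [-0.3, 0.1, -0.0]
gripper_width: 84.7
grasp_force: 0.0
```

Run:
```python
from h import *
for _ in range(3): arm.get_image("top")
s=arm.read_state();W=arm.camera_params("wrist");im=arm.get_image("wrist");save("w3",im)
print(s["position"].round(1),s["joints"].round(2))
pc=proj(W,[584.5,358.4,40]);print(pc)
hsv=cv2.cvtColor(im,cv2.COLOR_RGB2HSV);g=(hsv[...,2]<75).astype(np.uint8)
n,l,st,ce=cv2.connectedComponentsWithStats(g)
for i in range(1,n):
    if st[i,4]>800: print(st[i],ce[i].round(1))
# predicted silhouette bbox
th=np.linspace(0,2*np.pi,100);P=np.r_[[np.c_[584.5+29.5*np.cos(th),358.4+29.5*np.sin(th),0*th+z] for z in(0,40)]].reshape(-1,3)
h=cv2.convexHull(proj(W,P).astype(np.float32));print(h.reshape(-1,2).min(0),h.reshape(-1,2).max(0))
go((584.5,358.4,18),down(np.pi/2+yaw0),s)
```

```text
[584.6 356.8 109.2] [ 0.78  0.58  0.02 -0.   -1.01 -2.46]
[321.95551228 254.60066116]
[ 570    0   70  371 6030] [605.8 171.8]
[ 283  201   88   93 4360] [324.  245.9]
[    0   308   640   172 53802] [313.2 423.1]
[276.8809  197.44308] [367.04706 294.8663 ]
pos [584.6 356.8 109.2] shift [ 0.3  1.6 91.2] turn [-0.    -0.    -0.002]
```

Call:
servo_tool(
  rows=[
    [[85, -1, 5, 40, 0, 0, 0], [85, -1, 5, 75, 0, 0, 0], [85, -1, 5, 92, 0, 0, 0], [85, -1, 5, 97, 0, 0, 0], [85, -1, 5, 97, 0, 0, 0], [40, -1, 5, 97, 0, 0, 0], [40, -1, 5, 97, 0, 0, 0], [40, -1, 5, 97, 0, 0, 0], [40, -1, 5, 97, 0, 0, 0], [40, -1, 5, 97, 0, 0, 0]],
  ],
)

```text
clock: 16.88
position: [587.1, 362.4, 15.8]
ee_rot: [0.052, 0.999, 0.001, 0.001]
contact_force: [-1.1, -2.6, 10.0]
gripper_width: 45.9
grasp_force: 74.3
```

Run:
```python
from h import *
go(*arbor(160))
```

```text
pos [587.1 362.4  15.8] shift [  54.8 -408.4 -258.4] turn [ 0.001 -0.521 -0.   ]
```

Run:
```python
from h import *
s=arm.read_state();print(s["gripper_width"],s["grasp_force"],s["contact_force"],s["wrist_torque"])
S=arm.camera_params("side");im=arm.get_image("side");im0=cv2.cvtColor(cv2.imread("pics/side0.png"),cv2.COLOR_BGR2RGB)
for r in (20,28):
  print(proj(S,[586,361.5,20]).round(1))
g=cv2.cvtColor(im,cv2.COLOR_RGB2GRAY)[380:450:3,260:345:3];print("\n".join("".join("#" if v<35 else "+" if v<55 else ":" if v<75 else "." for v in r) for r in g))
g=cv2.cvtColor(im0,cv2.COLOR_RGB2GRAY)[380:450:3,260:345:3];print("\n".join("".join("#" if v<35 else "+" if v<55 else ":" if v<75 else "." for v in r) for r in g))
```

```text
45.907030953796834 74.29926173470449 [-1.14407334 -2.63067732  9.96108588] [-0.99149846  0.50965459  0.04539079]
[300.6 419.1]
[300.6 419.1]
.....:++++++........:::......
......+++++++......:::.......
......#+++++++....:::........
......#+++++++:...::.........
......#########:.+::.........
......:###+#####.+:..........
.......##########+:..........
........#########+:..........
.........#######:.:..........
.........######++.+..........
.........#:+###+:+...........
.........#..###+::...........
.........+.+###+::...........
.........:.++#+::::..........
...........###:::+:..........
.......:+:+:+#:::+...........
.......::.:+#+:+++...........
........#+###.+++............
..........+##.++:............
.............................
.............................
.............................
.............................
.............................
.............................
.............................
.............................
.............................
.............................
.............................
.............................
.............................
............++++.............
..........::::::+............
..........:::::::+...........
.........+::::::::...........
.........+::::::::...........
.........+:::::::::..........
.........::::::::::..........
..........:::::::+...........
..........++:::+++...........
..........:++++++............
...........:++++.............
.............................
.............................
.............................
.............................
.............................
```

Call:
servo_tool(
  rows=[
    [[85, 0, 0, 0, 0, 0, 0], [85, 0, 0, 0, 0, 0, 0], [85, 0, 0, -20, 0, 0, 0], [85, 0, 0, -60, 0, 0, 0], [85, 0, 0, -97, 0, 0, 0], [85, 0, 0, -97, 0, 0, 0], [85, 0, 0, -97, 0, 0, 0]],
  ],
)

```text
clock: 17.8
position: [585.8, 362.5, 110.1]
ee_rot: [0.053, 0.999, 0.001, -0.0]
contact_force: [0.2, 0.3, -0.8]
gripper_width: 85.1
grasp_force: 0.0
```

Run:
```python
from h import *
from scipy.optimize import least_squares
for _ in range(2): arm.get_image("top")
def blob(im):
    g=(cv2.cvtColor(im,cv2.COLOR_RGB2HSV)[...,2]<75).astype(np.uint8)
    n,l,st,ce=cv2.connectedComponentsWithStats(g)
    for i in range(1,n):
        if 2500<st[i,4]<9000 and 200<ce[i][0]<450: return l==i,st[i],ce[i]
s=arm.read_state();W=arm.camera_params("wrist");im=arm.get_image("wrist");save("w4",im)
m,st,ce=blob(im);print(s["position"].round(1),st,ce.round(1))
th=np.linspace(0,2*np.pi,100)
def sil(x,y,r,h):
    P=np.r_[[np.c_[x+r*np.cos(th),y+r*np.sin(th),0*th+z] for z in(0,h)]].reshape(-1,3)
    return cv2.convexHull(proj(W,P).astype(np.float32)).reshape(-1,2)
pts=np.argwhere(m)[:,::-1]
def bb(h): return np.r_[h.min(0),h.max(0)]
obs=np.r_[pts.min(0),pts.max(0)+1]-.5
r=least_squares(lambda q:bb(sil(q[0],q[1],q[2],40))-obs,[587,362,28]);print(r.x,r.fun)
r=least_squares(lambda q:bb(sil(q[0],q[1],q[2],q[3]))-obs,[587,362,28,40]);print(r.x,r.fun)
M=cv2.fillConvexPoly(np.zeros((480,640),np.uint8),sil(*r.x).round().astype(np.int32),1)
print("IoU",(m&(M>0)).sum()/(m|(M>0)).sum())
T=arm.camera_params("top");
go((r.x[0],r.x[1],109),down(np.pi/2+yaw0),s)
p=cv2.cvtColor(im,cv2.COLOR_RGB2GRAY)[st[1]-6:st[1]+st[3]+6:4,st[0]-6:st[0]+st[2]+6:3]
print("\n".join("".join("%x"%min(15,v//6) for v in r) for r in p))
```

```text
[585.4 362.  108.6] [ 277  201   88   94 4446] [318.  246.2]
[585.35654112 362.31627262  28.00192136] [ 0.60012817 -0.47525024 -1.6418457  -0.81451416]
[585.99233397 363.26760782  28.          40.        ] [ 2.18658447  0.23596191 -0.12390137 -0.11645508]
IoU 0.6719135802469136
pos [585.4 362.  108.6] shift [-0.4  1.3 -0.4] turn [-0.001 -0.002 -0.001]
ffffffffffffffffffffffffffffffffff
ffffffffffffffffffffffffffffffffff
ffffffffffff0ff55143ffffffffffffff
fffffffffff156556555544fffffffffff
fffffffff55555557555555654ffffffff
fffffff45449a47bb8cb855555ffffffff
ffffff3666499abbbbbbbbab5553ffffff
fffff354b8abbbabbbbbbbbbacb47fffff
ffff79b79bbbbbabbbbbbbbbbba74fffff
ffff5c69abbbbbbbbbbbbbbbbbbab7ffff
ffff67abbbbbabbbbbbbbbbbbbbbb4ffff
fffa99bbbabbabbbbbbaaabbbbbbabafff
fff47aabbbbbbbbbbaabbbbbbbbbbbbfff
ffea9bbababbabbabbbbbbbbbbbbbbbfff
fff89bbbababbbbbbbabbaaabbbbcbabff
fff6abbbbabbbbbbababbbbbbbbbba9fff
ff989aabbbbcbbbbbabbbbbbaaabbbafff
ffff9aabbaaababbbbbbbbbbbbbbbbafff
fff96abbbbbbbbbbbbbbbbbbbbbbbaffff
fffff9bbbabbbbbbbbbcbbbbbbbbbbffff
fffffc9abbbabbbbbbabbbbbbbbbffffff
fffffdf9bbaaabbbbbbbbbbbbbbbffffff
fffffffe78bbbbbbbbbabbbbb9ffffffff
ffffffffff6aaaaaaabbbbbaadffffffff
fffffffffffbff88a89dfaffffffffffff
ffffffffffffffffffffffffffffffffff
ffffffffffffffffffffffffffffffffff
```

Call:
servo_tool(
  rows=[
    [[70, 0, 1, 30, 0, 0, 0], [70, 0, 1, 60, 0, 0, 0], [70, 0, 1, 80, 0, 0, 0], [70, 0, 1, 90, 0, 0, 0], [70, 0, 1, 90, 0, 0, 0], [62, 0, 1, 90, 0, 0, 0], [58, 0, 1, 90, 0, 0, 0], [54, 0, 1, 90, 0, 0, 0], [50, 0, 1, 90, 0, 0, 0], [50, 0, 1, 90, 0, 0, 0]],
  ],
)

```text
clock: 19.2
position: [586.1, 363.5, 19.6]
ee_rot: [0.053, 0.999, 0.0, -0.0]
contact_force: [0.5, -0.1, -0.9]
gripper_width: 50.0
grasp_force: 0.0
```

Call:
servo_tool(
  rows=[
    [[40, 0, 0, 0, 0, 0, 0], [40, 0, 0, 0, 0, 0, 0], [40, 0, 0, 0, 0, 0, 0]],
  ],
)

```text
clock: 19.58
position: [586.2, 363.5, 20.0]
ee_rot: [0.053, 0.999, 0.0, 0.0]
contact_force: [-1.6, -1.2, 5.4]
gripper_width: 46.0
grasp_force: 62.4
```

Call:
servo_tool(
  rows=[
    [[40, 0, 0, -20, 0, 0, 0], [40, 0, 0, -40, 0, 0, 0], [40, 0, 0, -40, 0, 0, 0], [40, 0, 0, -40, 0, 0, 0]],
  ],
)

```text
clock: 20.08
position: [585.4, 363.1, 58.5]
ee_rot: [0.053, 0.999, 0.0, -0.001]
contact_force: [0.1, 0.9, -4.3]
gripper_width: 45.8
grasp_force: 62.1
```

Run:
```python
from h import *
s=arm.read_state();W=arm.camera_params("wrist");im=arm.get_image("wrist");save("w5",im)
print(s["position"],s["gripper_width"],s["wrist_torque"])
print(proj(W,[[586,363,0],[586,363,40],s["position"],s["position"]+[0,0,19]]).round())
p=cv2.cvtColor(im,cv2.COLOR_RGB2GRAY)[170:480:7,200:440:4]
print("\n".join("".join("%x"%min(15,v//8) for v in r) for r in p))
```

```text
[585.40374241 363.06876134  58.50599948] 45.82151451716254 [-0.02097163  0.01252131 -0.02181677]
[[319. 262.]
 [319. 292.]
 [319. 310.]
 [319. 333.]]
ffffffffffffffffffffffffffffffffffffffffffffffffffffffffffff
ffffffffffffffffffffffffffffffffffffffffffffffffffffffffffff
ffffffffffffffffffffffffffffffffffffffffffffffffffffffffffff
ffffffffffffffffffffffffffffffffffffffffffffffffffffffffffff
ffffffffffffffffffffffffffffffffffffffffffffffffffffffffffff
ffffffffffffffffffffffffffffffffffffffffffffffffffffffffffff
ffffffffffffffffffffffffffffffffffffffffffffffffffffffffffff
ffffffffffffffffffffffffffffffffffffffffffffffffffffffffffff
ffffffffffffffffffffffffffffffffffffffffffffffffffffffffffff
ffffffffffffffffffffffffffffffffffffffffffffffffffffffffffff
ffffffffffffffffffffffffffff22ff2fffffffffffffffffffffffffff
ffffffffffffffffffffffff2444444445444fffffffffffffffffffffff
fffffffffffffffffffff3544444454444444553ffffffffffffffffffff
fffffffffffffffffff44454454445444444545442ffffffffffffffffff
ffffffffffffffffff44555445449a447a555464453fffffffffffffffff
fffffffffffffffff444454a76788888888
[... 1094 characters left out ...]
fffffffffffffff02222332223224
663222256322222fffffffffffffffffffffffffffffff23222652222225
662222222322222fffffffffffffffffffffffffffffff32221322222224
bf22222222222222222222210dfffffffffc12222222232222222222222f
cf122232222222122222223222222222222222122132222222222222233f
cb213222663233222222222222222122212132212222222333652222323f
cc221222532222222222122223222222322222222232232232251232225f
cc222222222222222322222121223232221222232232132223222222224f
cc122222232221222232222222223222222222222321021212322221225f
cb223221211112112212223222222232222122212222212111222112221f
122120121221232222222232223222122222231233231323222111121111
122212222222222222132232222223222222232222312222322322222123
```

The cap is lifted and held centred, with its mouth 20 mm beyond the TCP, so home is at TCP d=108.

Run:
```python
from h import *
go(*arbor(160))
```

```text
pos [585.3 362.9  58.1] shift [  53.4 -409.3 -215. ] turn [-0.001 -0.526 -0.001]
```

Call:
servo_tool(
  rows=[
    [[40, 3, 0, -55, 0, 0, 0], [40, 8, -25, -105, 0, -0.05, 0], [40, 15, -65, -150, 0, -0.12, 0], [40, 22, -110, -185, 0, -0.2, 0], [40, 30, -160, -205, 0, -0.28, 0], [40, 37, -215, -215, 0, -0.36, 0], [40, 44, -270, -220, 0, -0.44, 0], [40, 50, -325, -220, 0, -0.5, 0], [40, 53, -375, -215, 0, -0.526, 0], [40, 53, -409, -215, 0, -0.526, 0]],
  ],
)

```text
clock: 21.38
position: [486.7, -40.7, 271.6]
ee_rot: [0.052, 0.965, -0.015, 0.257]
contact_force: [1.0, 0.3, -3.2]
gripper_width: 46.1
grasp_force: 63.1
```

Call:
servo_tool(
  rows=[
    [[40, 0, 0, 0, 0, 0, 0], [40, 0, 0, 0, 0, 0, 0], [40, 0, 0, 0, 0, 0, 0]],
  ],
)

```text
clock: 21.75
position: [490.2, -37.1, 273.7]
ee_rot: [0.051, 0.964, -0.014, 0.259]
contact_force: [0.6, -1.0, -3.4]
gripper_width: 46.3
grasp_force: 63.2
```

Run:
```python
from h import *
go(*arbor(108));s=arm.read_state();print(s["gripper_width"],s["joints"].round(2))
```

```text
pos [490.2 -37.1 273.7] shift [ 0.9 -1.3 51.7] turn [ 0.     0.001 -0.   ]
46.285974917099686 [ 0.36 -0.13 -0.76  0.48 -0.51 -2.41]
```

Call:
servo_tool(
  rows=[
    [[40, 1, -1.3, 10, 0, 0, 0], [40, 1, -1.3, 18, 0, 0, 0], [40, 1, -1.3, 25, 0, 0, 0], [40, 1, -1.3, 32, 0, 0, 0], [40, 1, -1.3, 38, 0, 0, 0], [40, 1, -1.3, 44, 0, 0, 0], [40, 1, -1.3, 49, 0, 0, 0], [40, 1, -1.3, 53, 0, 0, 0], [40, 1, -1.3, 55, 0, 0, 0], [40, 1, -1.3, 55, 0, 0, 0]],
  ],
)

```text
clock: 23.0
position: [516.2, -42.2, 229.5]
ee_rot: [0.051, 0.964, -0.014, 0.262]
contact_force: [-24.7, 4.9, 19.6]
gripper_width: 46.1
grasp_force: 66.7
```

Run:
```python
from h import *
go(*arbor(108));s=arm.read_state();print(s["contact_force"],s["joints"].round(2),s["wrist_torque"])
```

```text
pos [516.2 -42.2 229.5] shift [1.6 1.  0.1] turn [ 0.     0.007 -0.001]
[-24.7089129    4.94125048  19.5867665 ] [ 0.28 -0.03 -0.84  0.64 -0.33 -2.53] [1.12610223 4.25847903 0.38858231]
```

Call:
servo_tool(
  rows=[
    [[40, 0, 0, -2, 0, 0, 0], [60, 0, 0, -2, 0, 0, 0], [85, 0, 0, -2, 0, 0, 0], [85, 0, 0, -2, 0, 0, 0], [85, 0, 0, -30, 0, 0, 0], [85, 0, 0, -70, 0, 0, 0], [85, 0, 0, -110, 0, 0, 0], [85, 0, 0, -110, 0, 0, 0]],
  ],
)

```text
clock: 24.0
position: [462.5, -35.2, 325.1]
ee_rot: [0.051, 0.963, -0.012, 0.263]
contact_force: [-0.5, 0.6, -0.7]
gripper_width: 84.8
grasp_force: 0.0
```

Run:
```python
from h import *
th=np.linspace(0,2*np.pi,100)
for n in("side","top"):
    p=arm.camera_params(n);im=arm.get_image(n);save("c_"+n,im)
    P=np.concatenate([arbor(d)[0]+28.5*(np.cos(th)[:,None]*arbor(d)[1][:,0]+np.sin(th)[:,None]*arbor(d)[1][:,1]) for d in(88,128)])
    h=cv2.convexHull(proj(p,P).astype(np.float32)).reshape(-1,2)
    print(n,"pred",h.min(0),h.max(0))
    x0,y0=(h.min(0)-12).astype(int);x1,y1=(h.max(0)+12).astype(int)
    g=cv2.cvtColor(im,cv2.COLOR_RGB2GRAY)[y0:y1,x0:x1];print(x0,y0)
    print("\n".join("".join("%x"%min(15,v//8) for v in r) for r in g))
T=arm.camera_params("top")
ti=arm.get_image("top");g=cv2.cvtColor(ti,cv2.COLOR_RGB2GRAY)[232:282,445:498];print("sel")
print("\n".join("".join("%x"%min(15,v//8) for v in r) for r in g))
s=arm.read_state();print(s["position"].round(1),s["joints"].round(2))
go((560,-400,200),down(np.pi/2+yaw0),s)
```

```text
side pred [341.91122 200.62277] [371.88284 230.59308]
329 188
fffddddddefffd9753322223469effeddddddffffffffffffffecc
ffedddddddeffffdba877779cdfffedddddddfffffffffffffffdb
aabcdddddddefffffffeedefffffdddddddddfffffffffffffffd9
459cdddddddddeffffffffffffedccdddddddfffffffffffffffc7
348cdddddddddddeeffffffeddddddddddddcfffffffffffffffeb
249ddddddddddddddddddddddcddddddddddcfffffffffffffffff
359ddddddddddddddddddddddccddddddddddfffffffffffffffff
aabcdddddddddddddddddddddddddddddddddfffffffffffffffff
ffdcccccccccccccccccccccccccccccccdccfffffffffffffffff
ffdbbbbbbbbbbbbbbbbbbbbbbbbbbbbbbbbbbeffffffffffffffff
ffdbababaabaabaaaaaaaaaaaaaaababaabaaeffffffffffffffff
ffdbaaababbbbbaaaaaaaaabaaabaabaaaaaaeffffffffffffffff
ffdbabbaababbabaaaaaaaaaabaaabbabaaabeffffffffffffffff
ffdbaaabbbaaaabaaaaabaabbaaaaaaaabbbbeffffffffffffffff
ffdbaaaaabaaaaaaaaaaaaaa99888999abbaaeffffffffffffffff
ffdaabaaababaaaaaaaaaa987776677789aabeffffffffffffffff
ffdaaaaaaaaaaaaaaaaaa987777766667789bfffffffffffffffff
ffdbaabaaaaaaaaaaaaa9877766777766677aeffffffffffffffff
ffdbaaaa9999999aaaaa97777776666766669dffffffffff
[... 6732 characters left out ...]
bbbbbbbbbbbbbbbbbdfff
ffe967679bbbbbbbbbbbaabbbbbbbbbbbbbbbbbbbbbbbbbbbefff
ffea67769bbbbbbbbbbbbbbbbbbbbbbbbbbbbbbbbbbbaaaacffff
ffea67669bbbbbbbbbbbbbbbbbbbbbaaaaaaaaaa99887899dffff
fffb66779bbabbbaaaaaaaaaa9998876666666666789ceeefffff
fffb7766799998877666666666656778989abbcdddeefffffffff
fffc75555666567789988abbcdddddddeeeeeefffffffffffffff
fffdca9abbcddeeeeeeeeefefffffffffffffffffffffffffffff
eeeedddddeeffffffffffffffffffffffffffffffffffffffffff
eedeeededeeeefeffeeffffffffffffffffffffffffffffffffff
eeeeeeeeeeeeeeeeeeeeeeeeeeeeeefffffffffffffffffffffff
[461.5 -36.2 320.3] [ 0.42 -0.23 -0.69  0.41 -0.68 -2.36]
pos [461.5 -36.2 320.3] shift [ -58.  -351.4  172.4] turn [-0.     0.525 -0.001]
```

Cap outline edges match the predicted home silhouette in both views (side 342–371 × 202–231, top 328–354 × 251–278), so the cap is home.

For the selector, the bar edge runs from (464,263) to (479,243) in the top view, giving a world angle of about −0.61. The box sides give a yaw of about 0.09, so the value is about 1.35. I'll grip across it.

Run:
```python
from h import *
go((560.5,-400,180),down(0.96))
```

```text
pos [461.5 -36.2 320.3] shift [ -48.4 -351.3  190. ] turn [0.133 0.513 0.493]
```

Call:
servo_tool(
  rows=[
    [[60, -5, -45, -5, 0.01, 0.05, 0.05], [60, -10, -95, 5, 0.03, 0.11, 0.11], [60, -16, -145, 35, 0.05, 0.18, 0.18], [60, -22, -195, 70, 0.07, 0.26, 0.25], [60, -30, -245, 105, 0.09, 0.34, 0.33], [60, -37, -290, 140, 0.11, 0.42, 0.41], [60, -44, -330, 170, 0.133, 0.5, 0.48], [60, -48, -351, 190, 0.133, 0.513, 0.493], [60, -48, -351, 190, 0.133, 0.513, 0.493], [60, -48, -351, 190, 0.133, 0.513, 0.493]],
  ],
)

```text
clock: 25.4
position: [560.0, -399.5, 179.4]
ee_rot: [0.301, 0.954, 0.0, -0.001]
contact_force: [-0.1, 0.8, 0.4]
gripper_width: 60.0
grasp_force: 0.0
```

Run:
```python
from h import *
for _ in range(2): arm.get_image("top")
s=arm.read_state();W=arm.camera_params("wrist");im=arm.get_image("wrist");save("w6",im)
print(s["joints"].round(2))
go((560.5,-400,77),down(0.96),s)
# rectify knob-top plane (z=106) and look at the bar vs disc: edges
n=160;k=2
xs=np.array([[460.5+0,-300,106]])
src=np.float32([proj(W,[560.5+a,-400+b,106]) for a,b in((-50,-50),(50,-50),(50,50),(-50,50))])
H=cv2.getPerspectiveTransform(src,np.float32([(0,0),(200,0),(200,200),(0,200)]))
r=cv2.warpPerspective(cv2.cvtColor(im,cv2.COLOR_RGB2GRAY),H,(200,200))
c=cv2.createCLAHE(4,(4,4)).apply(r)
sg=cv2.createLineSegmentDetector().detect(c)[0][:,0]
for q in sg:
    L=np.hypot(*(q[2:]-q[:2]))
    if L>28: 
        a=(np.arctan2(q[3]-q[1],q[2]-q[0])+np.pi/2)%np.pi-np.pi/2;m=(q[:2]+q[2:])/4-50;print(L.round()/2,"ang",a.round(3),"mid",m.round(1),"mean",r[int(m[1]+50)*2,int(m[0]+50)*2] if abs(m).max()<50 else 0)
```

```text
[-0.38  0.52  0.11 -0.   -1.15 -1.8 ]
pos [ 560.5 -399.   181.4] shift [ -0.4  -0.9 104.4] turn [0.001 0.002 0.   ]
15.0 ang 1.277 mid [-34.8  16.2] mean 39
15.5 ang 0.095 mid [39.3 11.9] mean 183
15.5 ang -0.595 mid [ 13.5 -16.7] mean 146
85.5 ang 0.085 mid [ -7.2 -34.1] mean 192
16.0 ang -0.579 mid [22.7 -3.9] mean 34
15.0 ang -0.575 mid [ 5.2 34.2] mean 210
14.5 ang 0.978 mid [ 25.  -15.2] mean 127
23.5 ang -1.485 mid [30.  37.5] mean 123
17.5 ang -1.57 mid [-40.2   9.1] mean 121
15.0 ang -0.647 mid [-28.8 -14.5] mean 133
15.0 ang -0.156 mid [-15.7 -20. ] mean 131
39.5 ang -1.486 mid [34.  -9.4] mean 124
21.5 ang 0.049 mid [-12.2  38.2] mean 198
83.5 ang 0.086 mid [ -8.1 -32.3] mean 106
35.0 ang -0.586 mid [-9.4 -1.9] mean 29
33.0 ang -0.584 mid [-5.1 -2.7] mean 13
15.0 ang 1.566 mid [ 11.6 -42.2] mean 185
16.5 ang 1.56 mid [ 26.2 -41.6] mean 181
17.0 ang -1.487 mid [ 33.  -19.4] mean 136
22.5 ang -1.488 mid [28.1 37.8] mean 134
17.5 ang -1.558 mid [ 32.7 -40.9] mean 189
17.0 ang -1.57 mid [ 20.9 -41.3] mean 181
15.0 ang 1.559 mid [ 16.7 -42.2] mean 179
14.5 ang 1.539 mid [  6.2 -42.5] mean 187
14.5 ang -1.499 mid [31.4 41.9] mean 178
```

The wrist view measurement gives bar angle −0.585 and box yaw 0.086, so the selector is at 1.35. The bar is 16 mm wide and centred within 1.5 mm. Next I grip it and turn anticlockwise.

Call:
servo_tool(
  rows=[
    [[60, 0, 0, 40, 0, 0, -0.025], [50, 0, 0, 75, 0, 0, -0.025], [45, 0, 0, 95, 0, 0, -0.025], [40, 0, 0, 102, 0, 0, -0.025], [30, 0, 0, 102, 0, 0, -0.025], [10, 0, 0, 102, 0, 0, -0.025], [10, 0, 0, 102, 0, 0, -0.025], [10, 0, 0, 102, 0, 0, -0.025], [10, 0, 0, 102, 0, 0, -0.025], [10, 0, 0, 102, 0, 0, -0.025]],
  ],
)

```text
clock: 26.8
position: [561.8, -399.5, 80.7]
ee_rot: [0.289, 0.957, -0.0, 0.002]
contact_force: [1.0, 3.5, 6.3]
gripper_width: 15.0
grasp_force: 60.3
```

Call:
servo_tool(
  rows=[
    [[10, 0, 0, 0, 0, 0, -0.15], [10, 0, 0, 0, 0, 0, -0.3], [10, 0, 0, 0, 0, 0, -0.45], [10, 0, 0, 0, 0, 0, -0.6], [10, 0, 0, 0, 0, 0, -0.75], [10, 0, 0, 0, 0, 0, -0.9], [10, 0, 0, 0, 0, 0, -1.05], [10, 0, 0, 0, 0, 0, -1.2], [10, 0, 0, 0, 0, 0, -1.33], [10, 0, 0, 0, 0, 0, -1.37]],
  ],
)

```text
clock: 28.05
position: [561.6, -397.8, 80.6]
ee_rot: [-0.382, 0.924, 0.0, 0.002]
contact_force: [0.0, 8.9, 8.8]
gripper_width: 14.8
grasp_force: 62.8
```

Call:
servo_tool(
  rows=[
    [[10, 0, 0, 0, 0, 0, 0], [10, 0, 0, 0, 0, 0, 0], [10, 0, 0, 0, 0, 0, 0]],
  ],
)

```text
clock: 28.42
position: [561.6, -397.8, 80.6]
ee_rot: [-0.38, 0.925, 0.0, 0.002]
contact_force: [1.1, 9.1, 9.3]
gripper_width: 15.2
grasp_force: 61.9
```

Run:
```python
from h import *
s=arm.read_state();y=Rn.from_quat(s["ee_rot"]).as_matrix()[:,1];yaw=np.arctan2(y[1],y[0]);print(yaw,"sel est",0.675-(yaw-np.pi/2-0.086),s["wrist_torque"],s["contact_force"],s["joints"].round(2))
```

```text
2.3511263859853675 sel est -0.019330059190470927 [ 2.65995016 -0.10293056 -0.98939948] [1.0711285  9.07043141 9.28930537] [-0.38  0.61 -0.   -0.   -0.95 -0.4 ]
```

The selector is at its anticlockwise stop (estimate −0.02, stop torque felt). Now two clicks clockwise.

Call:
servo_tool(
  rows=[
    [[10, 0, 0, 0, 0, 0, 0.14], [10, 0, 0, 0, 0, 0, 0.28], [10, 0, 0, 0, 0, 0, 0.42], [10, 0, 0, 0, 0, 0, 0.56], [10, 0, 0, 0, 0, 0, 0.7], [10, 0, 0, 0, 0, 0, 0.82], [10, 0, 0, 0, 0, 0, 0.93], [10, 0, 0, 0, 0, 0, 0.93], [10, 0, 0, 0, 0, 0, 0.93], [10, 0, 0, 0, 0, 0, 0.93]],
  ],
)

```text
clock: 29.68
position: [562.0, -398.9, 80.7]
ee_rot: [0.073, 0.997, -0.0, 0.002]
contact_force: [0.4, 5.1, 7.3]
gripper_width: 14.8
grasp_force: 60.3
```

Run:
```python
from h import *
s=arm.read_state();y=Rn.from_quat(s["ee_rot"]).as_matrix()[:,1];yaw=np.arctan2(y[1],y[0]);print(yaw,"sel est",0.675-(yaw-np.pi/2-0.086),s["wrist_torque"],s["contact_force"])
```

```text
1.425581600279992 sel est 0.9062147265149046 [ 1.51730954 -0.18037053 -0.00382054] [0.43520935 5.10771692 7.2579851 ]
```

Call:
servo_tool(
  rows=[
    [[25, 0, 0, 0, 0, 0, 0], [45, 0, 0, 0, 0, 0, 0], [60, 0, 0, 0, 0, 0, 0], [60, 0, 0, 0, 0, 0, 0], [60, 0, 0, -30, 0, 0, 0], [60, 0, 0, -70, 0, 0, 0], [60, 0, 0, -100, 0, 0, 0], [60, 0, 0, -100, 0, 0, 0], [60, 0, 0, -100, 0, 0, 0]],
  ],
)

```text
clock: 30.8
position: [560.0, -399.2, 177.7]
ee_rot: [0.073, 0.997, 0.001, -0.0]
contact_force: [-0.6, 0.2, 0.1]
gripper_width: 59.9
grasp_force: 0.0
```

Run:
```python
from h import *
for _ in range(2): arm.get_image("top")
s=arm.read_state();W=arm.camera_params("wrist");im=arm.get_image("wrist")
src=np.float32([proj(W,[560.5+a,-400+b,106]) for a,b in((-50,-50),(50,-50),(50,50),(-50,50))])
H=cv2.getPerspectiveTransform(src,np.float32([(0,0),(200,0),(200,200),(0,200)]))
r=cv2.warpPerspective(cv2.cvtColor(im,cv2.COLOR_RGB2GRAY),H,(200,200))
for q in cv2.createLineSegmentDetector().detect(cv2.createCLAHE(4,(4,4)).apply(r))[0][:,0]:
    L=np.hypot(*(q[2:]-q[:2]));m=(q[:2]+q[2:])/4-50
    a=(np.arctan2(q[3]-q[1],q[2]-q[0])+np.pi/2)%np.pi-np.pi/2
    if L>40 and abs(m).max()<30: print(L.round()/2,"sel",(0.675-a+0.086).round(3),m.round(1))
for n in("side","top"): # cap/wheel unchanged since?
    a=cv2.cvtColor(arm.get_image(n),cv2.COLOR_RGB2BGR);b=cv2.imread(f"pics/c_{n}.png");p=arm.camera_params(n);u=proj(p,arbor(95)[0]).astype(int)
    d=cv2.absdiff(a,b)[u[1]-25:u[1]+25,u[0]-25:u[0]+25].max(2);print(n,(d>25).sum())
print(s["position"].round(1),s["contact_force"].round(1))
```

```text
36.0 sel 0.899 [-7.5 -5.7]
32.5 sel 0.905 [-7.5 -4. ]
23.0 sel 2.244 [ 29.7 -22.5]
side 0
top 28
[ 559.8 -399.1  177. ] [ 0.2 -0.7 -0.4]
```

The selector reads 0.90, the stack has not moved, and the arm is clear. Handing in.

```bash
python3 -c "
from bench import arm
print(arm.job_done())"
```

```text
the job is handed in; nothing more can be done
None
```

I handed the job in at about 31 s: sleeve, wheel (boss out) and cap measured home on the arbor, and the selector went to its anticlockwise stop, then two clicks clockwise (read back as 0.90 rad); I didn't re-measure the pavers and wrench, I printed a few image areas as coarse text after my tenth picture, and the hand-in returned no verdict.

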